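# Fit up a pipe stub and a flange for tacking

## Task

Fit up the flange for tacking: without dropping it, lay the 120 mm pipe stub from the timber rest into the V-blocks of the jig, snug against the headstock, and let go of it. Then take the tailstock by its black handle, slide the flange towards the pipe until the ball clicks into the notch of the rail, and finish still holding the handle there, so that the root gap stays while it is tacked. Leave the other things on the bench where they are.

Things in the scene. Friction and masses are not known exactly. Their poses are not given: they have to be found in the camera images.
- pipe: the pipe stub to be fitted: plain steel tube, 48.3 mm outside diameter, 120 mm long, about 0.5 kg, lying level in two notched timber blocks. Origin at its middle, on its axis; its own y axis runs along the pipe (both ends alike), z up at the start. It may be gripped across its diameter from above at its middle
- rest: the timber rest that carries the pipe at the start (fixed): board 100 x 120 mm, 12 mm thick, with two V-notched blocks 84 mm wide, 18 mm thick, standing 56 mm above the bench, at 43 mm either side of its middle (68 mm free between them). Origin at the centre of its underside, on the bench; pipe axis along its y, 60 mm above the bench
- seat (a point): on the jig: where the middle of the pipe must come to lie; the pipe axis lies 95 mm above the bench there. The frame of this point is the jig's: y runs along the rail and along the seated pipe, from the tailstock towards the headstock; z up. Two 90 degree V-blocks of steel, 84 mm wide (in x), 18 mm thick, tops 91 mm above the bench, stand 38 mm either side of it in y, with 58 mm free between them. The jig (fixed to the bench) has a base 110 mm wide, 390 mm long, 16 mm thick
- headstock (a point): centre of the flat headstock face (upright steel plate 90 mm wide, 135 mm high over the bench) that the pipe's end must butt against, 95 mm above the bench, 60 mm in +y from seat
- notch (a point): 10 mm wide cross notch in the top of the steel rail (24 mm wide, 38 mm above the bench), 118 mm in -y from seat, uncovered while the tailstock is well back. Over the last 3 mm the ball drops in and pulls the tailstock forward with up to 5 N, so the drag felt falls away suddenly; it then centres the tailstock by itself, and pushing it out takes about 15 N. Too far on, the flange runs onto the pipe
- tailstock (a joint): position of the grey tailstock on its rail, in m: 0 at the end away from the headstock, growing towards the headstock (+y of seat), up to 0.118. Starts between 0.005 and 0.055; 0.105 with the spring-loaded 12 mm ball under its brass plunger in the notch. It slides with about 2 N of friction and stays where it is left
- handle (a point): on the tailstock: the middle of its upright round black handle, 28 mm in diameter, from 85 to 142 mm above the bench; this point lies on its axis 115 mm above the bench. It moves with the tailstock. The flange plate rises to 140 mm above the bench, its rear 54 mm in +y of the handle's axis; the brass plunger (72 mm above the bench) stands 26 mm in +y of it. Both sides in x are free
- flange (a point): centre of the front face of the plain steel flange (disc 90 mm in diameter, 14 mm thick) bolted to the tailstock, facing the headstock, 95 mm above the bench. 80 mm in +y of handle. With the ball in the notch and the pipe against the headstock a root gap of 4 mm remains between it and the pipe end
- tape: bystander: yellow tape measure 72 x 36 x 70 mm, origin at the centre of its underside
- magnet: bystander: triangular steel welding magnet lying flat, 110 x 110 x 18 mm, origin at the centre of its underside
- stub_big: bystander: thick pipe stub standing upright, 60 mm in diameter, 90 mm high, origin at the centre of its foot
- stub_small: bystander: pipe stub standing upright, 42 mm in diameter, 65 mm high, origin at the centre of its foot
- chip_hammer: bystander: chipping hammer, 175 mm long, lying flat; origin on the bench under its shank, 30 mm from the head
- wire_brush: bystander: wire brush, 240 mm long, lying; origin on the bench at its middle
- c_clamp: bystander: C-clamp, 125 x 120 mm, lying flat, origin on the bench inside its frame
Mind the look-alikes: they are no part of the job. Leave any blue, green or pink look-alike of the pipe alone.

How it is judged:
By the outcome, as a careful person would: the job done as asked, in the order asked, and still so for the second after the job is handed in, while the arm keeps its last pose, push and grip.
It also fails if it takes over 58 s, if anything falls off the work surface, if the arm or the gripper's body presses on something with over 40 N, if the wrist force passes 120 N, or if a joint passes its speed limit or range.

## Robot

A 7-joint arm with a two-finger parallel gripper is mounted at the origin on the work surface. World frame = base frame: x ahead of the robot, y to its left, z up, the work surface at z = 0. Lengths are in m, angles in rad, forces in N, time in s.
With the tool pointing down it reaches from about 0.35 to 0.775 m from the base axis. Payload 3.1 kg.
Tool frame: the origin (TCP) lies midway between the tips of the shut fingers; the grasp point (between the pads) lies 19 mm behind it; x points along the fingers, z is the direction in which the jaws open and shut, and the axes are right-handed (so a half turn about x gives the same grasp; the last joint's range is limited). The gripper opens to 85 mm and grips with 20 to 120 N. Pads are 22 mm wide; open, the fingers measure 114 mm over their backs; the gripper's body (76 mm by 85 mm) begins 54 mm behind the grasp point. The pads swing forward as they close: fully open they stand 13 mm farther back than shut.
Start: joints at [1.216, 0.311, 0.014, 1.512, -0.004, 1.319, -0.027], TCP at [0.169, -0.523, 0.231] pointing down, gripper open.
Joint ranges: [-2.7, 2.7], [-0.3, 1.91], [-1.27, 1.3], [0.12, 2.57], [-1.44, 4.58], [0.2, 2.03], [-3.05, 3.05]. Speed limits (rad/s): [2.79, 2.79, 3.14, 3.14, 3.14, 3.14, 3.14].

## Interface

Orientations are given as [roll, pitch, yaw] about the fixed x, y, z axes, in that order (R = Rz(yaw) Ry(pitch) Rx(roll)).
In Python, from rig import env gives the robot as it stands.
- The arm moves only by the tool step_arm, never from a script. Its argument "plan" is a list of rows, each a list of 5 numbers: the shift along the tool's x, y, z in cm, then the turn about the tool's x in degrees, then the finger opening in cm, from 0 to 8.54. In form: [[dx, dy, dz, turn, claw], ...]. A call has exactly 5 rows; each row shifts and turns the commanded pose from where the row before left it, along the tool's axes as they then stand; what a row does not reach is not made up. A row lasts 1/12 s, in which the tool goes at most 41.7 mm and 7.16 degrees, less where a joint would pass 70% of its speed; a pose out of reach is approached as far as the arm can. A call with a gripper value outside its range is refused whole. The fingers move at their own pace and stop on an object; "squeeze" is the grip in N (left out, the last holds). Time passes only in rows, so rows that do not move let the fingers close, or fill a call up. It gives the time, the measured TCP pose, the force and the opening at its end, in the units of the state.
- env.observe(): the state, without advancing time (a new reading comes with each control period).
- env.grab_frame(name): name is "side" or "top" or "wrist"; returns the picture (400x640x3 uint8, red, green, blue); there is no depth.
- env.camera_model(name): a dict with "fovy" (degrees; the focal length in pixels is half the picture's height over the tangent of half this angle, whatever the lens; pixels are square), "cx", "cy" (the principal point, pixels), "cam_to_world" (4x4, takes a point from camera to world coordinates). Camera axes: x right, y up, looking along -z (the intrinsics and any distortion apply to the point x, -y, -z); pixel columns grow to the right and rows downward; lengths in m; the calibration is good to about 2 mm. A picture is of the moment at which its call begins: read the wrist's pose just before it. camera_model takes no time and is no camera call; for the wrist camera it gives the pose at the moment of the call.
- env.close_job(): hands the job in, once; it reports no verdict.
Trained networks look in the newest picture that a camera, given by its name, has taken for a name from the list of things; names that differ only in an ending like _2 or _b are one class to them, and where a whole thing is asked for, a point or a joint stands for the part that bears it (a point fixed in the world has none). Each returns a list of dicts, best first, with "p" (0 to 1); they miss things now and then, are a little off and sometimes report something else, mostly with a low value. They report only what shows in the picture. A call takes as long as a camera call. They do not tell look-alikes from the thing itself.
- env.cut_out(label, camera): "region" (400x640 bool, what is visible of it).
- env.landmark_of(label, camera): "position" ([x, y, z] in m, in the coordinates of the camera as it stood for that picture, good to about 4 mm: a listed point, or the origin of a listed thing).
The state is a dict: "time_s": time; "q": joint angles; "dq": joint speeds; "joint_efforts": joint torques, N m; "ee_pos": TCP position; "orientation": TCP orientation; "contact_force": force on the tool from outside, world axes, zero at the start; "wrist_torque": the same for the moment, N m; "gripper_width": finger opening in m.
Only numpy, scipy, OpenCV 4.12 (cv2) and the standard library are available. Lean on these libraries where they do the work, as an engineer would, in place of code of your own. Each camera call takes 0.05 s, during which the arm holds its last target. There are 200 camera calls.

## Working session

There is one attempt and no reset: what is moved stays moved. The work goes in short steps, Python scripts to look and compute and a tool call to move; the robot and the scene stay as the last step left them, time stands still between calls to the robot, and variables do not carry over. Pictures are saved under pics/ and viewed, about 8 in all and at most 12, crops included, and the job is handed in when it is done.

Besides the shell and the picture viewer there is one more tool, called after "Emit:" as name([rows], argument=value, ...), one row to a line, values as JSON. step_arm: Moves the arm, as the interface text tells. Its arguments: {"type":"object","properties":{"plan":{"type":"array","items":{"type":"array","items":{"type":"number"}}},"squeeze":{"type":"number"}},"required":["plan"]}

```bash
mkdir -p pics; ls; cat > h.py <<'E'
import numpy as np, cv2
from scipy.spatial.transform import Rotation as R
from rig import env
def snap(cam,name=None):
    M=env.camera_model(cam); im=env.grab_frame(cam)
    if name: cv2.imwrite('pics/'+name,cv2.cvtColor(im,cv2.COLOR_RGB2BGR))
    return M,im
def lm(label,cam,M):
    T=np.array(M['cam_to_world']); out=[]
    for d in env.landmark_of(label,cam):
        p=T@np.r_[d['position'],1]; out.append((round(d['p'],2),p[:3].round(4),px(p[:3],M)))
    return out
def px(P,M):
    T=np.array(M['cam_to_world']); c=np.linalg.inv(T)@np.r_[P,1]
    f=200/np.tan(np.radians(M['fovy'])/2)
    return (round(M['cx']+f*c[0]/-c[2]),round(M['cy']-f*c[1]/-c[2]))
E
python3 - <<'E'
from h import *
s=env.observe(); print({k:np.round(v,3) for k,v in s.items()})
for cam in ['top','side']:
    M,im=snap(cam,cam+'0.png'); print(cam,{k:v for k,v in M.items() if k!='cam_to_world'},np.round(M['cam_to_world'],3).tolist())
    for l in ['pipe','rest','seat','headstock','notch','handle','flange','tailstock']:
        print(l,lm(l,cam,M)[:4])
E
```

```text
pics
{'time_s': np.float64(0.0), 'q': array([ 1.216,  0.312,  0.014,  1.513, -0.004,  1.319, -0.027]), 'dq': array([ 0.   , -0.001,  0.001, -0.   ,  0.   , -0.001,  0.   ]), 'joint_efforts': array([-0.0000e+00, -3.7992e+01,  1.4600e-01, -2.3059e+01,  1.2000e-02,
        1.3000e-02,  0.0000e+00]), 'ee_pos': array([ 0.169, -0.523,  0.23 ]), 'orientation': array([-3.105,  1.568,  1.921]), 'contact_force': array([ 0.182, -0.254,  0.09 ]), 'wrist_torque': array([-0.017, -0.016,  0.04 ]), 'gripper_width': np.float64(0.086)}
top {'fovy': 51.37482391975326, 'cx': 319.9646908304189, 'cy': 198.7821065601812} [[-0.013, 0.986, -0.168, 0.34], [-1.0, -0.009, 0.025, -0.048], [0.024, 0.168, 0.985, 1.203], [0.0, 0.0, 0.0, 1.0]]
pipe [(0.84, array([ 0.3854, -0.5464,  0.0301]), (486, 251)), (0.75, array([ 0.3379, -0.3776,  0.0258]), (427, 269))]
rest [(0.95, array([ 0.4661, -0.1653, -0.0025]), (350, 225))]
seat [(0.87, array([0.6267, 0.152 , 0.0989]), (235, 164))]
headstock [(0.78, array([0.6336, 0.211 , 0.0998]), (214, 162)), (0.25, array([ 0.4297, -0.0034, -0.003 ]), (294, 239))]
notch [(0.64, array([0.613 , 0.03  , 0.0417]), (282, 173))]
handle [(0.87, array([ 0.6053, -0.0578,  0.1188]), (313, 169))]
flange [(0.71, array([0.6166, 0.024 , 0.097 ]), (283, 167))]Traceback (most recent call last):
  File "<stdin>", line 6, in <module>
  File "h.py", line 10, in lm
    for d in env.landmark_of(label,cam):
             ~~~~~~~~~~~~~~~^^^^^^^^^^^
ValueError: it knows: c_clamp, chip_hammer, flange, handle, headstock, magnet, notch, pipe, rest, seat, stub_big, stub_small, tape, wire_brush
```

```bash
python3 - <<'E'
from h import *
M,im=snap('side','side0.png'); print({k:v for k,v in M.items() if k!='cam_to_world'},np.round(M['cam_to_world'],3).tolist())
for l in ['pipe','rest','seat','headstock','notch','handle','flange']:
        print(l,lm(l,'side',M)[:4])
E
```

```text
{'fovy': 51.023076054519606, 'cx': 314.5480288981041, 'cy': 199.94988185047382} [[-0.911, 0.208, -0.357, 0.062], [-0.412, -0.503, 0.759, 0.978], [-0.021, 0.839, 0.544, 0.824], [0.0, 0.0, 0.0, 1.0]]
pipe [(0.78, array([ 0.4734, -0.1577,  0.0543]), (347, 196)), (0.64, array([ 0.271 , -0.2266,  0.0261]), (410, 206)), (0.63, array([ 0.3383, -0.3771,  0.0254]), (401, 181)), (0.51, array([ 0.3852, -0.5459,  0.0208]), (401, 160))]
rest [(0.77, array([ 0.4662, -0.1635, -0.0052]), (349, 210))]
seat [(0.75, array([0.6343, 0.1536, 0.0904]), (258, 227)), (0.62, array([ 4.315e-01, -9.000e-04, -3.000e-04]), (341, 238))]
headstock [(0.95, array([0.6356, 0.2152, 0.0945]), (246, 238))]
notch [(0.83, array([0.6213, 0.0328, 0.0377]), (282, 221))]
handle [(0.7, array([ 0.6093, -0.0531,  0.1141]), (297, 188)), (0.52, array([ 0.6029,  0.3985, -0.0015]), (223, 311))]
flange [(0.92, array([0.6171, 0.0269, 0.0907]), (283, 206)), (0.67, array([ 5.66e-01, -4.01e-01, -4.00e-04]), (346, 173)), (0.55, array([ 0.429 , -0.0009, -0.0017]), (342, 239))]
```

View pics/top0.png

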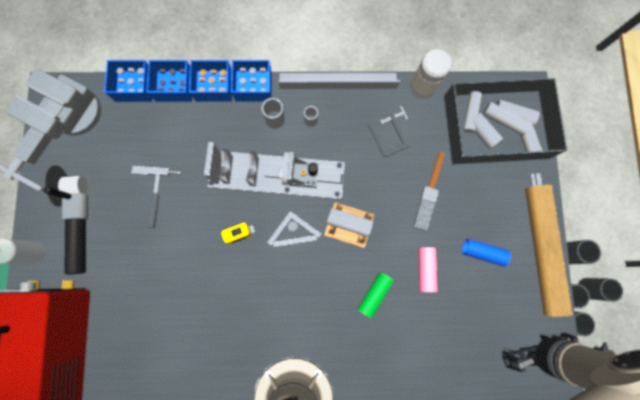

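View pics/side0.png

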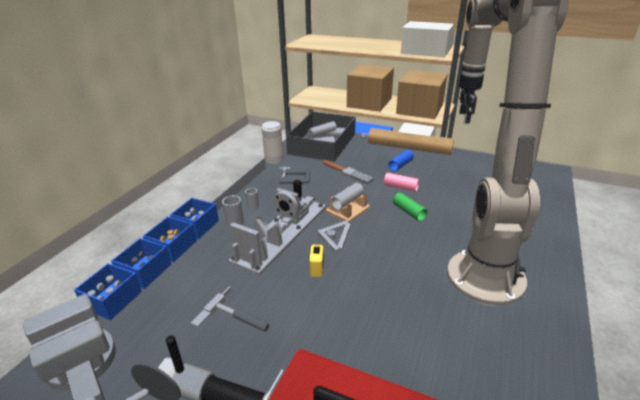

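Candidates for "pipe" (top view): grey tube on the timber rest (350,220), plus the blue (486,251), pink (428,270) and green (376,295) look-alikes and the upright grey stubs (272,110), (311,113). By the description it is the grey one on the rest. I'll check it close up with the wrist camera.

```bash
cat >> h.py <<'E'
def frame():
    s=env.observe(); return np.array(s['ee_pos']),R.from_euler('xyz',s['orientation']).as_matrix(),s
def delta(target,axis_deg):
    """target TCP; axis_deg = world heading of the tool z (jaw) axis. prints shift in tool axes in cm and turn"""
    p,A,s=frame(); d=A.T@(np.array(target)-p)*100
    z=A[:,2]; h=np.degrees(np.arctan2(z[1],z[0])); 
    t=-(axis_deg-h); t=(t+90)%180-90
    print('t',round(s['time_s'],2),'p',p.round(4),'z heading',h.round(2),'x',A[:,0].round(3),'| d cm',d.round(2),'turn(about tool x, down)',t.round(1),'F',np.round(s['contact_force'],1),'w',round(s['gripper_width'],4))
    return d,t
E
python3 - <<'E'
from h import *
delta([0.44,-0.15,0.28],-20); p,A,s=frame(); print(A.round(3))
M=env.camera_model('wrist'); T=np.array(M['cam_to_world']); print(A.T@(T[:3,3]-p), (A.T@T[:3,:3]).round(2), M['fovy'])
E
```

```text
t 0.8 p [ 0.1693 -0.5233  0.2313] z heading -72.07 x [-0. -0. -1.] | d cm [ -4.87  37.25 -27.19] turn(about tool x, down) -52.1 F [ 0.6 -0.5 -0.5] w 0.0857
[[-0.     0.951  0.308]
 [-0.     0.308 -0.951]
 [-1.    -0.     0.   ]]
[-0.14181367  0.07666888 -0.0002455 ] [[ 0.    0.3  -0.95]
 [-0.    0.95  0.3 ]
 [ 1.    0.    0.  ]] 64.95673308148785
```

Emit:
step_arm([
  [-0.5,2.5,-1.8,0,8.5],
  [-0.5,2.5,-1.8,0,8.5],
  [-0.5,2.5,-1.8,0,8.5],
  [-0.5,2.5,-1.8,0,8.5],
  [-0.5,2.5,-1.8,0,8.5],
])

```text
time_s: 1.22
ee_pos: [0.2612, -0.398, 0.2566]
orientation: [0.16, 1.57, -1.098]
contact_force: [-0.3, 0.4, -0.0]
gripper_width: 0.0854
```

Emit:
step_arm([
  [-0.5,2.5,-1.8,0,8.5],
  [-0.5,2.5,-1.8,0,8.5],
  [-0.5,2.5,-1.8,0,8.5],
  [-0.5,2.5,-1.8,0,8.5],
  [-0.5,2.5,-1.8,0,8.5],
])

```text
time_s: 1.63
ee_pos: [0.3524, -0.2738, 0.2818]
orientation: [0.307, 1.57, -0.951]
contact_force: [0.3, 0.0, 0.0]
gripper_width: 0.0853
```

Emit:
step_arm([
  [0,2.5,-1.8,0,8.5],
  [0,2.5,-1.8,0,8.5],
  [0,2.5,-1.8,0,8.5],
  [0,2.5,-1.8,0,8.5],
  [0,2.5,-1.8,0,8.5],
])

```text
time_s: 2.05
ee_pos: [0.4437, -0.1497, 0.2816]
orientation: [0.577, 1.57, -0.681]
contact_force: [0.8, -0.2, 0.1]
gripper_width: 0.0851
```

Emit:
step_arm([
  [0,0,0,-6.5,8.5],
  [0,0,0,-6.5,8.5],
  [0,0,0,-6.5,8.5],
  [0,0,0,-6.5,8.5],
  [0,0,0,-6.5,8.5],
])

```text
time_s: 2.47
ee_pos: [0.443, -0.1509, 0.2814]
orientation: [-0.343, 1.571, -1.027]
contact_force: [1.0, -0.4, 0.8]
gripper_width: 0.0847
```

Emit:
step_arm([
  [0,0,0,-6.5,8.5],
  [0,0,0,-6.5,8.5],
  [0,0,0,-6.5,8.5],
  [0,0,0,0,8.5],
  [0,0,0,0,8.5],
])

```text
time_s: 2.88
ee_pos: [0.443, -0.1511, 0.2814]
orientation: [-0.306, 1.571, -0.659]
contact_force: [-0.0, -0.1, 0.3]
gripper_width: 0.0847
```

```bash
python3 - <<'E'
from h import *
delta([0.44,-0.16,0.28],-20)
M,im=snap('wrist','w1.png')
for l in ['pipe','rest']: print(l,lm(l,'wrist',M)[:4])
# axis heading from mask
T=np.array(M['cam_to_world']); f=200/np.tan(np.radians(M['fovy'])/2)
for d in env.cut_out('pipe','wrist'):
    m=d['region']; print(d['p'],m.sum(),cv2.minAreaRect(np.argwhere(m)[:,::-1].astype(np.float32)))
    c=cv2.boxPoints(cv2.minAreaRect(np.argwhere(m)[:,::-1].astype(np.float32)))
    for u in c:
        r=T[:3,:3]@np.array([(u[0]-M['cx'])/f,-(u[1]-M['cy'])/f,-1]); P=T[:3,3]+r*(0.07-T[2,3])/r[2]; print(P.round(4))
E
```

```text
t 2.88 p [ 0.443  -0.1511  0.2814] z heading -20.25 x [ 0. -0. -1.] | d cm [ 0.14 -0.94  0.03] turn(about tool x, down) -0.2 F [-0.  -0.1  0.3] w 0.0847
pipe [(0.9, array([ 0.2741, -0.2258,  0.0255]), (227, 254)), (0.89, array([ 0.47  , -0.1569,  0.0597]), (344, 166)), (0.76, array([ 0.3382, -0.3794,  0.022 ]), (309, 325)), (0.19, array([ 0.7392, -0.2904, -0.0036]), (555, 180))]
rest []
0.87 4340 ((345.3673095703125, 166.4891815185547), (109.18807220458984, 42.33463668823242), 88.31531524658203)
[ 0.467  -0.0907  0.07  ]
[ 0.5104 -0.1054  0.07  ]
[ 0.4751 -0.2272  0.07  ]
[ 0.4268 -0.2111  0.07  ]
0.79 2812 ((306.4283752441406, 324.74212646484375), (34.097835540771484, 85.00370025634766), 74.47589111328125)
[ 0.2971 -0.3131  0.07  ]
[ 0.4116 -0.3177  0.07  ]
[ 0.4062 -0.3709  0.07  ]
[ 0.2872 -0.3675  0.07  ]
0.6 2859 ((222.97869873046875, 254.8675537109375), (93.16526794433594, 35.740020751953125), 11.712472915649414)
[ 0.2284 -0.1969  0.07  ]
[ 0.2594 -0.1577  0.07  ]
[ 0.3533 -0.2194  0.07  ]
[ 0.3252 -0.2617  0.07  ]
0.26 4286 ((442.0, 29.0), (58.0, 98.0), 90.0)
[ 0.5686 -0.0148  0.07  ]
[ 0.6589 -0.0482  0.07  ]
[ 0.6487 -0.1001  0.07  ]
[ 0.5539 -0.065   0.07  ]
```

View pics/w1.png

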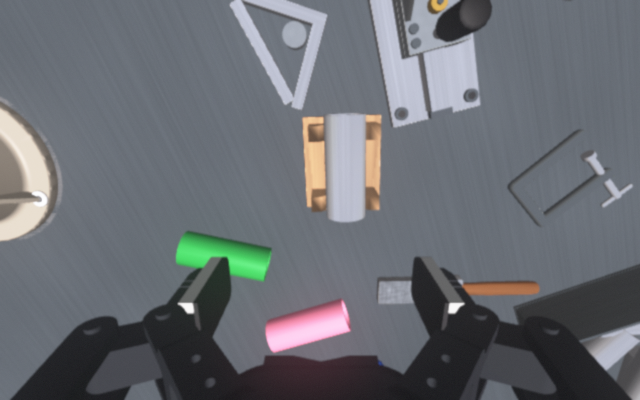

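The picture shows the grey pipe on the timber rest at (345,167), with green at (224,256) and pink at (308,326) clearly apart. The choice is confirmed.

```bash
python3 - <<'E'
from h import *
delta([0.471,-0.157,0.16],-17.5)
E
```

```text
t 3.08 p [ 0.443  -0.151   0.2813] z heading -20.16 x [ 0. -0. -1.] | d cm [12.13  0.41  2.84] turn(about tool x, down) -2.7 F [ 0.2 -0.3  0.1] w 0.0847
```

Emit:
step_arm([
  [2.4,0.1,0.56,0,8.5],
  [2.4,0.1,0.56,0,8.5],
  [2.4,0.1,0.57,0,8.5],
  [2.4,0.1,0.57,0,8.5],
  [2.5,0,0.57,-2.7,8.5],
])

```text
time_s: 3.5
ee_pos: [0.4715, -0.1569, 0.1595]
orientation: [-0.081, 1.57, -0.384]
contact_force: [0.4, 0.6, -0.7]
gripper_width: 0.0846
```

Emit:
step_arm([
  [0,0,0,0,8.5],
  [0,0,0,0,8.5],
  [0,0,0,0,8.5],
  [0,0,0,0,8.5],
  [0,0,0,0,8.5],
])

```text
time_s: 3.92
ee_pos: [0.472, -0.1572, 0.1621]
orientation: [-0.12, 1.567, -0.424]
contact_force: [0.2, 0.7, -0.8]
gripper_width: 0.0851
```

```bash
python3 - <<'E'
from h import *
M,im=snap('wrist','w2.png')
for l in ['pipe','rest']: print(l,lm(l,'wrist',M)[:3])
T=np.array(M['cam_to_world']); f=200/np.tan(np.radians(M['fovy'])/2)
for z in (0.0361,0.06,0.084): print('proj',z,[px([.471+.3*k,-.157+.954*k,z],M) for k in(-.06,0,.06)])
for d in env.cut_out('pipe','wrist')[:2]:
    m=d['region']; print(d['p'],m.sum()); rows=np.where(m.any(1))[0]
    for r in rows[::12]:
        c=np.where(m[r])[0]; print(r,c.min(),c.max())
delta([0.471,-0.157,0.04],-17.5)
E
```

```text
pipe [(0.88, array([ 0.4713, -0.1596,  0.0602]), (321, 203)), (0.71, array([ 0.2705, -0.2235,  0.024 ]), (155, 303))]
rest [(0.55, array([ 0.4709, -0.1594,  0.0626]), (320, 204))]
proj 0.0361 [(320, 253), (320, 192), (320, 122)]
proj 0.06 [(320, 266), (320, 200), (320, 124)]
proj 0.084 [(320, 281), (320, 210), (320, 127)]
0.84 9234
123 291 334
135 289 350
147 289 351
159 288 349
171 289 349
183 288 348
195 289 348
207 290 347
219 290 347
231 290 346
243 290 347
255 290 345
267 291 345
279 303 334
0.62 3364
269 109 109
281 94 159
293 87 172
305 83 162
317 87 142
t 4.12 p [ 0.4712 -0.1571  0.1611] z heading -17.39 x [ 0.001 -0.001 -1.   ] | d cm [ 1.211e+01  1.000e-02 -4.000e-02] turn(about tool x, down) 0.1 F [ 0.4 -0.8 -0.3] w 0.0852
```

View pics/w2.png

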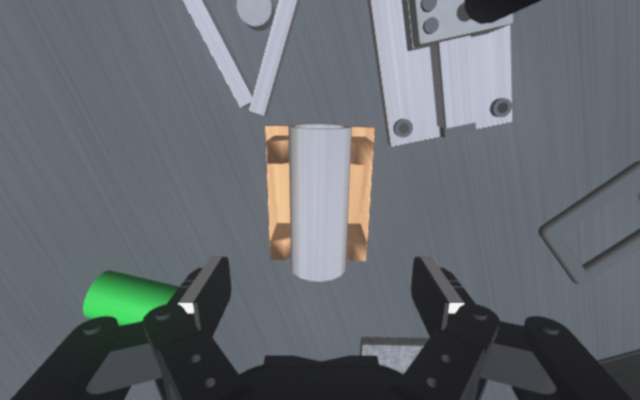

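The pipe is centred between the jaws at (320,200) and its axis runs straight up the picture, so I'm descending.

Emit:
step_arm([
  [2.4,0,0,0,8.5],
  [2.4,0,0,0,8.5],
  [2.4,0,0,0,8.5],
  [2.0,0,0,0,8.5],
  [1.4,0,0,0,8.5],
])

```text
time_s: 4.53
ee_pos: [0.4697, -0.1568, 0.0526]
orientation: [-3.128, 1.568, 2.852]
contact_force: [-0.4, 0.9, 0.1]
gripper_width: 0.0853
```

Emit:
step_arm([
  [1.2,0,0,0,8.5],
  [0.3,0,0,0,8.5],
  [0,0,0,0,6.0],
  [0,0,0,0,5.2],
  [0,0,0,0,5.0],
], squeeze=40)

```text
time_s: 4.95
ee_pos: [0.4719, -0.1572, 0.0403]
orientation: [-0.038, 1.569, -0.341]
contact_force: [0.6, -0.0, -0.0]
gripper_width: 0.0512
```

Emit:
step_arm([
  [0,0,0,0,4.6],
  [0,0,0,0,4.4],
  [0,0,0,0,4],
  [0,0,0,0,4],
  [0,0,0,0,4],
], squeeze=50)

```text
time_s: 5.37
ee_pos: [0.4709, -0.157, 0.0406]
orientation: [-1.119, 1.57, -1.423]
contact_force: [-2.7, 1.4, 6.6]
gripper_width: 0.047
```

```bash
python3 - <<'E'
from h import *
delta([0.471,-0.157,0.04],-17.5)
M,im=snap('wrist')
for z in (0.06,): print(lm('pipe','wrist',M)[:2])
M,im=snap('side','s2.png')
cv2.imwrite('pics/s2c.png',cv2.cvtColor(cv2.resize(im[130:270,240:420],None,fx=4,fy=4),cv2.COLOR_RGB2BGR))
E
```

```text
t 5.37 p [ 0.4709 -0.157   0.0406] z heading -17.41 x [ 0. -0. -1.] | d cm [ 0.06 -0.    0.01] turn(about tool x, down) 0.1 F [-2.7  1.4  6.6] w 0.047
[(0.63, array([ 0.4714, -0.1582,  0.0598]), (324, 284))]
```

View pics/s2c.png

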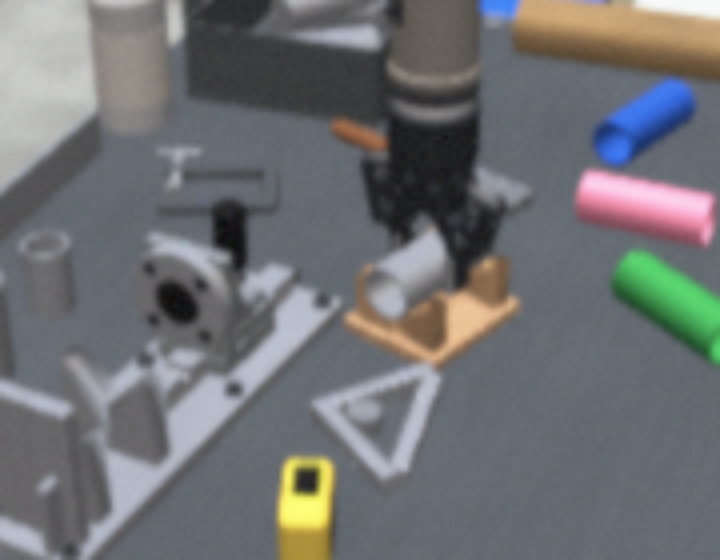

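The grip reads 47.0 mm against a 48.3 mm pipe with an upward push on the tool, so the pads may sit high. I'll regrip 4 mm lower to compare.

Emit:
step_arm([
  [0,0,0,0,5.6],
  [0,0,0,0,5.6],
  [0.2,0,0,0,5.6],
  [0.2,0,0,0,5.6],
  [0,0,0,0,4.4],
])

```text
time_s: 5.93
ee_pos: [0.4708, -0.157, 0.0351]
orientation: [-3.074, 1.571, 2.906]
contact_force: [-2.9, 0.4, 3.5]
gripper_width: 0.0473
```

Emit:
step_arm([
  [0,0,0,0,4.4],
  [0,0,0,0,4],
  [0,0,0,0,4],
  [0,0,0,0,4],
  [0,0,0,0,4],
], squeeze=60)

```text
time_s: 6.35
ee_pos: [0.4708, -0.157, 0.0352]
orientation: [3.094, 1.571, 2.791]
contact_force: [0.9, -0.3, 1.0]
gripper_width: 0.0473
```

Emit:
step_arm([
  [-0.3,0,0,0,4],
  [-0.7,0,0,0,4],
  [-1.5,0,0,0,4],
  [-2,0,0,0,4],
  [-2,0,0,0,4],
])

```text
time_s: 6.77
ee_pos: [0.4696, -0.1564, 0.1003]
orientation: [3.075, 1.568, 2.773]
contact_force: [-0.2, 0.4, -4.6]
gripper_width: 0.0467
```

Emit:
step_arm([
  [-2.5,0,0,0,4],
  [-2.5,0,0,0,4],
  [-2.5,0,0,0,4],
  [-1.5,0,0,0,4],
  [-0.7,0,0,0,4],
])

```text
time_s: 7.18
ee_pos: [0.472, -0.157, 0.1999]
orientation: [-0.092, 1.567, -0.394]
contact_force: [0.7, 1.0, -4.5]
gripper_width: 0.0469
```

```bash
python3 - <<'E'
from h import *
delta([0.615,0.02,0.22],-7)
M,im=snap('wrist')
for l in ['pipe','seat','headstock','notch','handle','flange']: print(l,lm(l,'wrist',M)[:2])
E
```

```text
t 7.18 p [ 0.472  -0.157   0.1999] z heading -17.33 x [ 0.004 -0.002 -1.   ] | d cm [-1.99 21.15  8.39] turn(about tool x, down) -10.3 F [ 0.7  1.  -4.5] w 0.0469
pipe [(0.83, array([ 0.4697, -0.1593,  0.2252]), (319, 296))]
seat []
headstock []
notch [(0.63, array([ 0.4709, -0.1602,  0.2243]), (322, 296))]
handle [(0.61, array([ 0.61  , -0.0569,  0.1118]), (479, 3))]
flange []
```

Emit:
step_arm([
  [-0.4,1.2,0.5,0,4],
  [-0.4,2.0,0.8,0,4],
  [-0.4,2.1,0.8,0,4],
  [-0.4,2.1,0.8,0,4],
  [-0.4,2.1,0.8,0,4],
])

```text
time_s: 7.95
ee_pos: [0.5345, -0.0766, 0.2162]
orientation: [-3.045, 1.568, 2.935]
contact_force: [0.1, -0.2, -5.1]
gripper_width: 0.0472
```

Emit:
step_arm([
  [0,2.1,0.8,0,4],
  [0,2.1,0.8,0,4],
  [0,2.1,0.8,0,4],
  [0,2.1,0.8,0,4],
  [0,2.0,0.8,0,4],
])

```text
time_s: 8.37
ee_pos: [0.6038, 0.0109, 0.2157]
orientation: [-2.906, 1.568, 3.074]
contact_force: [0.7, 0.5, -4.3]
gripper_width: 0.0471
```

Emit:
step_arm([
  [0,1.2,0.5,-3,4],
  [0,0,0,-3.5,4],
  [0,0,0,-3.5,4],
  [0,0,0,0,4],
  [0,0,0,0,4],
])

```text
time_s: 8.78
ee_pos: [0.6117, 0.0196, 0.2159]
orientation: [-2.973, 1.568, -3.104]
contact_force: [-0.5, 0.5, -4.6]
gripper_width: 0.0469
```

```bash
python3 - <<'E'
from h import *
delta([0.63,0.15,0.2],-7)
M,im=snap('wrist','w3.png')
for l in ['pipe','seat','headstock','notch','handle','flange']: print(l,lm(l,'wrist',M)[:2])
E
```

```text
t 8.78 p [0.6117 0.0196 0.2159] z heading -7.48 x [-0.003 -0.    -1.   ] | d cm [ 1.58 13.17  0.12] turn(about tool x, down) -0.5 F [-0.5  0.5 -4.6] w 0.0469
pipe [(0.86, array([0.6097, 0.0182, 0.2403]), (318, 292))]
seat [(0.55, array([0.628 , 0.1512, 0.0979]), (320, 22))]
headstock [(0.47, array([ 0.4441,  0.1578, -0.0025]), (147, 63))]
notch []
handle []
flange []
```

View pics/w3.png

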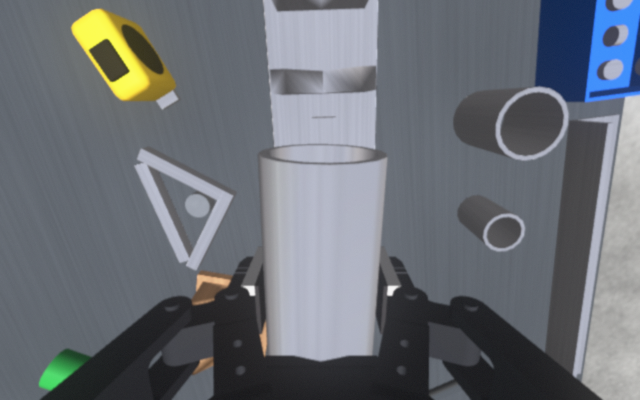

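Two V-blocks in line ahead: near one at (323,78), seat around (320,22), pipe held square. I'll advance a little and up to see the headstock too.

Emit:
step_arm([
  [-0.8,0.8,0,0,4],
  [-0.8,0.8,0,0,4],
  [-0.8,0.8,0,0,4],
  [-0.8,0.8,0,0,4],
  [-0.8,0.8,0,0,4],
])

```text
time_s: 9.55
ee_pos: [0.6176, 0.0616, 0.2589]
orientation: [0.675, 1.569, 0.548]
contact_force: [-0.5, -0.5, -5.0]
gripper_width: 0.0466
```

Emit:
step_arm([
  [-0.4,0.4,0,0,4],
  [-0.4,0.4,0,0,4],
  [0,0,0,0,4],
  [0,0,0,0,4],
  [0,0,0,0,4],
])

```text
time_s: 9.97
ee_pos: [0.6182, 0.0666, 0.2647]
orientation: [-2.237, 1.569, -2.366]
contact_force: [0.6, 0.1, -5.0]
gripper_width: 0.047
```

```bash
python3 - <<'E'
from h import *
delta([0.63,0.15,0.2],-7)
M,im=snap('wrist','w4.png')
for l in ['pipe','seat','headstock','notch','handle','flange']: print(l,lm(l,'wrist',M)[:2])
import pickle; pickle.dump(M,open('M4.pkl','wb'))
E
```

```text
t 9.97 p [0.6182 0.0666 0.2647] z heading -7.43 x [-0.001 -0.001 -1.   ] | d cm [6.45 8.44 0.1 ] turn(about tool x, down) -0.4 F [ 0.6  0.1 -5. ] w 0.047
pipe [(0.73, array([0.6161, 0.0672, 0.2897]), (317, 289)), (0.57, array([ 0.4324, -0.0027,  0.0019]), (195, 229))]
seat [(0.93, array([0.629 , 0.1512, 0.097 ]), (321, 91))]
headstock []
notch []
handle [(0.26, array([4.429e-01, 1.564e-01, 1.000e-04]), (172, 110))]
flange []
```

View pics/w4.png

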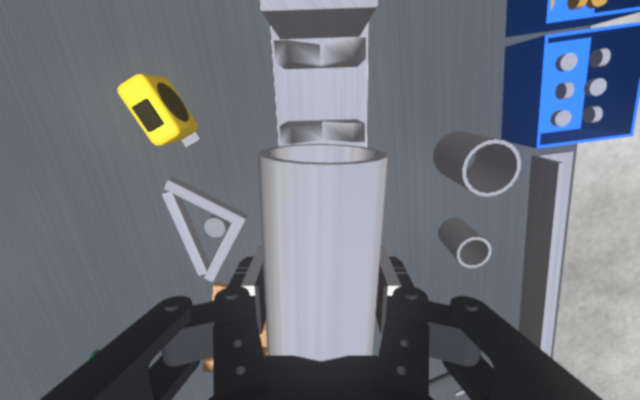

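```bash
python3 - <<'E'
from h import *
import pickle; M=pickle.load(open('M4.pkl','rb'))
im=cv2.imread('pics/w4.png'); g=cv2.GaussianBlur(cv2.cvtColor(im,cv2.COLOR_BGR2GRAY),(3,3),0).astype(float)
T=np.array(M['cam_to_world']); f=200/np.tan(np.radians(M['fovy'])/2)
def bp(u,v,z):
    r=T[:3,:3]@np.array([(u-M['cx'])/f,-(v-M['cy'])/f,-1]); return T[:3,3]+r*(z-T[2,3])/r[2]
for v in (15,20,40,44,50,56,60,80,90,100,110,124,130,136,140):
    d=np.diff(g[v-1:v+2].mean(0)); l=255+np.argmax(np.abs(d[255:295])); r=355+np.argmax(np.abs(d[355:390]))
    print(v,l,r,(l+r)/2,r-l, bp((l+r)/2+.5,v,.016).round(4), bp((l+r)/2+.5,v,.091).round(4))
for yaw in (-5,-6,-7,-8):
    a=np.radians(yaw); ax=np.array([-np.sin(a),np.cos(a)]); print(yaw,[px(np.r_[np.array([.629,.1512])+ax*k,.091],M) for k in (-.047,-.029,0,.029,.047)], px(np.r_[np.array([.629,.1512])+ax*.06,.135],M))
cv2.imwrite('pics/w4c.png',cv2.resize(im[0:160,230:410],None,fx=4,fy=3.7))
E
```

```text
15 263 371 317.0 108 [0.6358 0.2324 0.016 ] [0.6342 0.2153 0.091 ]
20 266 367 316.5 101 [0.6346 0.2277 0.016 ] [0.6333 0.2115 0.091 ]
40 270 365 317.5 95 [0.633  0.2078 0.016 ] [0.632  0.1954 0.091 ]
44 273 365 319.0 92 [0.6342 0.2035 0.016 ] [0.6329 0.192  0.091 ]
50 271 365 318.0 94 [0.6322 0.1976 0.016 ] [0.6314 0.1872 0.091 ]
56 271 365 318.0 94 [0.6314 0.1914 0.016 ] [0.6307 0.1822 0.091 ]
60 272 367 319.5 95 [0.6325 0.187  0.016 ] [0.6316 0.1786 0.091 ]
80 273 367 320.0 94 [0.6303 0.1658 0.016 ] [0.6298 0.1615 0.091 ]
90 274 367 320.5 93 [0.6295 0.1548 0.016 ] [0.6291 0.1526 0.091 ]
100 274 367 320.5 93 [0.628  0.1437 0.016 ] [0.628  0.1436 0.091 ]
110 275 366 320.5 91 [0.6265 0.1324 0.016 ] [0.6268 0.1345 0.091 ]
124 276 366 321.0 90 [0.625  0.1162 0.016 ] [0.6255 0.1214 0.091 ]
130 276 364 320.0 88 [0.6229 0.1093 0.016 ] [0.6238 0.1158 0.091 ]
136 277 364 320.5 87 [0.6225 0.1021 0.016 ] [0.6236 0.11   0.091 ]
140 277 367 322.0 90 [0.6237 0.097  0.016 ] [0.6245 0.1059 0.091 ]
-5 [(323, 141), (322, 123), (321, 92), (320, 58), (319, 37)] (318, 6)
-6 [(322, 142), (322, 123), (321, 92), (320, 58), (320, 37)] (319, 6)
-7 [(321, 142), (321, 123), (321, 92), (321, 58), (321, 37)] (320, 6)
-8 [(321, 142), (321, 123), (321, 92), (321, 58), (322, 37)] (322, 6)
```

View pics/w4c.png

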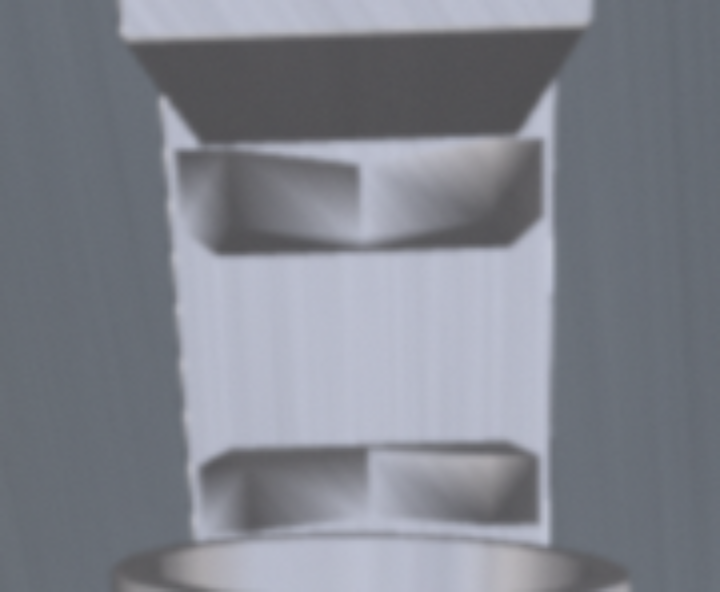

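```bash
python3 - <<'E'
from h import *
delta([0.629,0.1455,0.13],-5.9)
E
```

```text
t 10.32 p [0.6183 0.0673 0.2651] z heading -7.39 x [-0. -0. -1.] | d cm [13.51  7.9   0.06] turn(about tool x, down) -1.5 F [ 0.1  1.1 -4.6] w 0.0468
```

Emit:
step_arm([
  [0,1.5,0,-0.5,4],
  [0,1.7,0,-0.5,4],
  [0,1.7,0,-0.5,4],
  [0,1.7,0.1,0,4],
  [0,1.3,0,0,4],
])

```text
time_s: 10.73
ee_pos: [0.6282, 0.1478, 0.2652]
orientation: [1.81, 1.57, 1.709]
contact_force: [0.5, 0.3, -5.5]
gripper_width: 0.0466
```

Emit:
step_arm([
  [2.2,0,0,0,4],
  [2.5,0,0,0,4],
  [2.5,0,0,0,4],
  [2.4,0,0,0,4],
  [1.5,0,0,0,4],
])

```text
time_s: 11.15
ee_pos: [0.6268, 0.1448, 0.151]
orientation: [-2.588, 1.566, -2.691]
contact_force: [-1.0, -0.5, -5.4]
gripper_width: 0.047
```

Emit:
step_arm([
  [0.4,0,0,0,4],
  [0,0,0,0,4],
  [0,0,0,0,4],
  [0,0,0,0,4],
  [0,0,0,0,4],
])

```text
time_s: 11.57
ee_pos: [0.6294, 0.1465, 0.1523]
orientation: [0.389, 1.567, 0.287]
contact_force: [-0.2, -1.1, -4.7]
gripper_width: 0.047
```

```bash
python3 - <<'E'
from h import *
delta([0.629,0.1455,0.07],-5.9)
M,im=snap('wrist','w5.png')
print(lm('pipe','wrist',M)[:2],lm('headstock','wrist',M)[:2],lm('seat','wrist',M)[:2])
for y in (.205,.21,.215): print(px([.636,y,.135],M))
E
```

```text
t 11.57 p [0.6294 0.1465 0.1523] z heading -5.88 x [ 0.003  0.001 -1.   ] | d cm [ 8.23 -0.11 -0.06] turn(about tool x, down) 0.0 F [-0.2 -1.1 -4.7] w 0.047
[(0.79, array([0.6314, 0.1434, 0.177 ]), (327, 295))] [(0.57, array([0.6359, 0.2115, 0.0935]), (321, 121))] []
(323, 139)
(322, 129)
(321, 119)
```

View pics/w5.png

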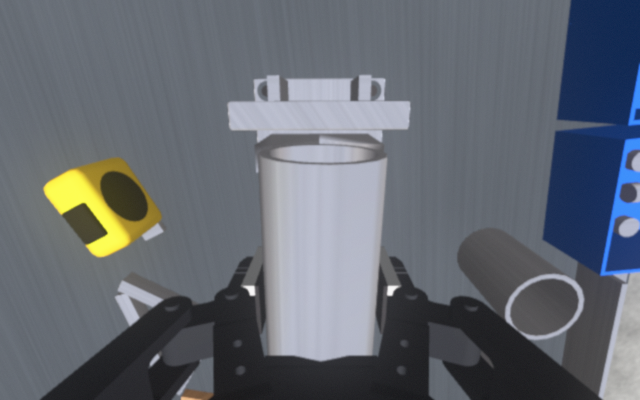

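The headstock plate is level and centred at (320,115), with its front edge at row 129 about 5 mm ahead of the pipe end. Lowering now.

Emit:
step_arm([
  [1.5,0,0,0,4],
  [1.8,0,0,0,4],
  [1.6,0,0,0,4],
  [1.2,0,0,0,4],
  [0.5,0,0,0,4],
])

```text
time_s: 12.18
ee_pos: [0.6269, 0.1452, 0.082]
orientation: [-2.712, 1.567, -2.814]
contact_force: [-0.6, -0.4, -5.5]
gripper_width: 0.047
```

Emit:
step_arm([
  [0.3,0,0,0,4],
  [0.3,0,0,0,4],
  [0.2,0,0,0,4],
  [0.1,0,0,0,4],
  [0,0,0,0,4],
])

```text
time_s: 12.6
ee_pos: [0.6286, 0.146, 0.0758]
orientation: [0.344, 1.57, 0.242]
contact_force: [0.9, -0.4, -4.9]
gripper_width: 0.0469
```

Emit:
step_arm([
  [0.1,0,0,0,4],
  [0.1,0,0,0,4],
  [0.1,0,0,0,4],
  [0,0,0,0,4],
  [0,0,0,0,4],
])

```text
time_s: 13.02
ee_pos: [0.6282, 0.1459, 0.0722]
orientation: [-2.653, 1.571, -2.756]
contact_force: [-0.4, -0.5, -4.2]
gripper_width: 0.0471
```

Emit:
step_arm([
  [0.1,0,0,0,4],
  [0.05,0,0,0,4],
  [0,0,0,0,4],
  [0,0,0,0,4],
  [0,0,0,0,4],
])

```text
time_s: 13.43
ee_pos: [0.6286, 0.146, 0.071]
orientation: [0.284, 1.57, 0.182]
contact_force: [1.3, -0.2, -3.5]
gripper_width: 0.0468
```

Emit:
step_arm([
  [0.05,0,0,0,4],
  [0.05,0,0,0,4],
  [0,0,0,0,4],
  [0,0,0,0,4],
  [0,0,0,0,4],
])

```text
time_s: 13.85
ee_pos: [0.6287, 0.1459, 0.0708]
orientation: [0.062, 1.57, -0.04]
contact_force: [-2.0, -1.0, 4.8]
gripper_width: 0.0469
```

Seated and centred (Fz up, little sideways force). Sliding towards the headstock.

Emit:
step_arm([
  [0,0.1,0,0,4],
  [0,0.1,0,0,4],
  [0,0.1,0,0,4],
  [0,0,0,0,4],
  [0,0,0,0,4],
])

```text
time_s: 14.27
ee_pos: [0.6287, 0.1459, 0.0707]
orientation: [-1.517, 1.566, -1.621]
contact_force: [-2.7, -5.6, 7.2]
gripper_width: 0.0463
```

Emit:
step_arm([
  [0,0.1,0,0,4],
  [0,0,0,0,4],
  [0,0.05,0,0,4],
  [0,0,0,0,4],
  [0,0,0,0,4],
])

```text
time_s: 14.68
ee_pos: [0.6287, 0.1459, 0.0707]
orientation: [-1.605, 1.564, -1.709]
contact_force: [-3.7, -7.2, 8.6]
gripper_width: 0.0468
```

Emit:
step_arm([
  [-0.05,0,0,0,4],
  [0,0.1,0,0,4],
  [0,0.1,0,0,4],
  [0,0,0,0,4],
  [0,0,0,0,4],
])

```text
time_s: 15.1
ee_pos: [0.6287, 0.1477, 0.0708]
orientation: [-1.67, 1.563, -1.774]
contact_force: [-3.2, -7.5, 6.8]
gripper_width: 0.0467
```

```bash
python3 - <<'E'
from h import *
delta([0.629,0.1455,0.07],-5.9)
M,im=snap('wrist','w6.png')
cv2.imwrite('pics/w6c.png',cv2.cvtColor(cv2.resize(im[40:240,200:440],None,fx=3,fy=3),cv2.COLOR_RGB2BGR))
print(lm('pipe','wrist',M)[:2],lm('headstock','wrist',M)[:2])
for y in (.205,.21,.215): print(px([.636,y,.135],M),px([.636,y,.119],M),px([.636,y,.095],M))
E
```

```text
t 15.1 p [0.6287 0.1477 0.0708] z heading -5.96 x [-0.002 -0.007 -1.   ] | d cm [ 0.08 -0.21  0.05] turn(about tool x, down) -0.1 F [-3.2 -7.5  6.8] w 0.0467
[(0.68, array([0.6261, 0.1471, 0.0968]), (316, 293))] []
(328, 183) (327, 169) (325, 156)
(326, 164) (325, 153) (324, 142)
(324, 144) (323, 136) (323, 129)
```

View pics/w6c.png

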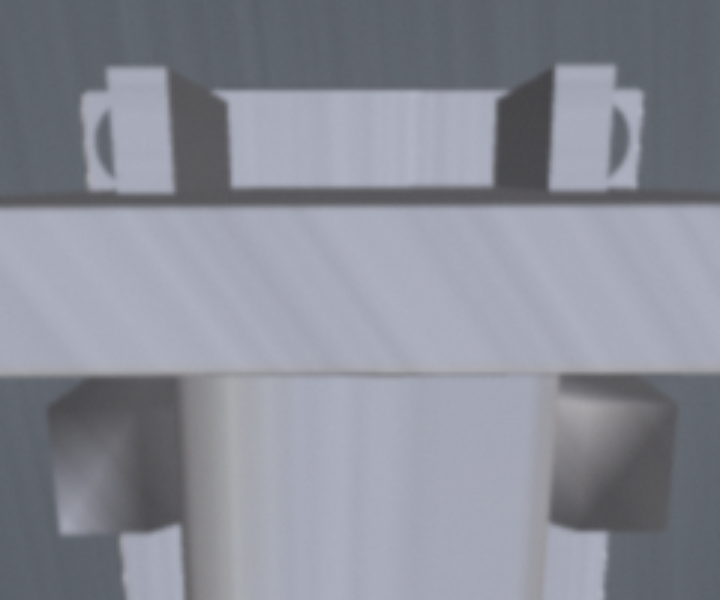

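The headstock edge (row 164) confirms the face at y≈0.210, so about 2.5 mm remains. It is stick-slip, so I'll ease the downforce and keep pushing gently.

Emit:
step_arm([
  [-0.05,0.1,0,0,4],
  [0,0.1,0,0,4],
  [0,0,0,0,4],
  [0,0,0,0,4],
  [0,0,0,0,4],
])

```text
time_s: 15.67
ee_pos: [0.6289, 0.1506, 0.0708]
orientation: [-1.7, 1.565, -1.804]
contact_force: [-3.0, -5.8, 4.2]
gripper_width: 0.0467
```

Emit:
step_arm([
  [0,0.1,0,0,4],
  [0,0,0,0,4],
  [0,0.1,0,0,4],
  [0,0,0,0,4],
  [0,0,0,0,4],
])

```text
time_s: 16.08
ee_pos: [0.629, 0.1505, 0.0707]
orientation: [-1.72, 1.561, -1.824]
contact_force: [-3.8, -8.9, 5.3]
gripper_width: 0.0475
```

Emit:
step_arm([
  [-0.05,0.1,0,0,4],
  [0,0.1,0,0,4],
  [0,0.1,0,0,4],
  [0,0,0,0,4],
  [0,0,0,0,4],
])

```text
time_s: 16.5
ee_pos: [0.6289, 0.1504, 0.0707]
orientation: [-1.752, 1.557, -1.857]
contact_force: [-4.8, -12.0, 6.7]
gripper_width: 0.0471
```

Emit:
step_arm([
  [0,0.1,0,0,4],
  [0,0.1,0,0,4],
  [0,0.1,0,0,4],
  [0,0,0,0,4],
  [0,0,0,0,4],
])

```text
time_s: 16.92
ee_pos: [0.6289, 0.1503, 0.0707]
orientation: [-1.755, 1.552, -1.862]
contact_force: [-7.7, -15.0, 8.5]
gripper_width: 0.0469
```

Firm against the headstock (15 N without moving, where it slid at about 7 N). I'll ease the push partly and release.

Emit:
step_arm([
  [0,-0.2,0,0,4],
  [0,-0.2,0,0,4],
  [0,0,0,0,5.2],
  [0,0,0,0,6.0],
  [0,0,0,0,6.5],
], squeeze=20)

```text
time_s: 17.33
ee_pos: [0.6297, 0.1597, 0.0713]
orientation: [1.363, 1.569, 1.26]
contact_force: [0.3, 0.6, -0.5]
gripper_width: 0.0648
```

Emit:
step_arm([
  [0,0,0,0,7.5],
  [0,0,0,0,8.5],
  [0,0,0,0,8.5],
  [0,0,0,0,8.5],
  [0,0,0,0,8.5],
])

```text
time_s: 17.75
ee_pos: [0.6296, 0.1586, 0.0713]
orientation: [1.163, 1.571, 1.061]
contact_force: [0.5, 0.2, 0.2]
gripper_width: 0.0847
```

```bash
python3 - <<'E'
from h import *
delta([0.629,0.1505,0.22],-5.9)
M,im=snap('side')
cv2.imwrite('pics/s3c.png',cv2.cvtColor(cv2.resize(im[150:280,200:360],None,fx=4.5,fy=4.5,interpolation=2),cv2.COLOR_RGB2BGR))
for l in ('pipe','handle','flange','headstock','seat'): print(l,lm(l,'side',M)[:2])
E
```

```text
t 17.75 p [0.6296 0.1586 0.0713] z heading -5.86 x [ 0.  0. -1.] | d cm [-14.87  -0.81   0.03] turn(about tool x, down) 0.0 F [0.5 0.2 0.2] w 0.0847
pipe [(0.94, array([ 0.3414, -0.3744,  0.0238]), (400, 182)), (0.85, array([ 0.2743, -0.2275,  0.0246]), (409, 206))]
handle [(0.66, array([ 0.6098, -0.0544,  0.1126]), (297, 188))]
flange [(0.92, array([0.6203, 0.0251, 0.0938]), (283, 205)), (0.15, array([ 0.447 ,  0.1569, -0.0034]), (316, 269))]
headstock [(0.81, array([0.6336, 0.2145, 0.0953]), (247, 238))]
seat [(0.73, array([6.011e-01, 3.975e-01, 1.000e-04]), (224, 311)), (0.63, array([0.6317, 0.1537, 0.0946]), (259, 227))]
```

Emit:
step_arm([
  [0,-0.4,0,0,8.5],
  [0,-0.4,0,0,8.5],
  [-0.5,0,0,0,8.5],
  [-1,0,0,0,8.5],
  [-2,0,0,0,8.5],
])

```text
time_s: 18.47
ee_pos: [0.6271, 0.1494, 0.1049]
orientation: [-2.763, 1.566, -2.866]
contact_force: [0.5, 0.3, -0.0]
gripper_width: 0.0848
```

Emit:
step_arm([
  [-2.5,0,0,0,8.5],
  [-2.5,0,0,0,8.5],
  [-2.5,0,0,0,8.5],
  [-2.5,0,0,0,8.5],
  [-1.5,0,0,0,8.5],
])

```text
time_s: 18.88
ee_pos: [0.6299, 0.1514, 0.2261]
orientation: [0.467, 1.565, 0.365]
contact_force: [0.1, -0.6, 0.5]
gripper_width: 0.0846
```

Emit:
step_arm([
  [0,-1.0,0,0,8.5],
  [0,-2.0,0,0,8.5],
  [0,-2.5,0,0,8.5],
  [0,-2.5,0,0,8.5],
  [0,-2.5,0,0,8.5],
])

```text
time_s: 19.3
ee_pos: [0.6172, 0.0441, 0.2207]
orientation: [-2.416, 1.569, -2.518]
contact_force: [0.9, 0.5, -0.4]
gripper_width: 0.0849
```

Emit:
step_arm([
  [0,-2.5,0,0,8.5],
  [0,-2.5,0,0,8.5],
  [0,-1.5,0,0,8.5],
  [0,-1.0,0,0,8.5],
  [0,0,0,0,8.5],
])

```text
time_s: 19.72
ee_pos: [0.6097, -0.033, 0.2207]
orientation: [-1.922, 1.568, -2.03]
contact_force: [0.1, -0.9, -0.7]
gripper_width: 0.085
```

```bash
python3 - <<'E'
from h import *
delta([0.6075,-0.0555,0.10],-5.9)
M,im=snap('wrist','w7.png')
for l in ('pipe','handle','flange','notch','headstock','seat'): print(l,lm(l,'wrist',M)[:2])
print('handle top pred',px([.6075,-.0555,.142],M),'mid',px([.6075,-.0555,.085],M))
E
```

```text
t 19.72 p [ 0.6097 -0.033   0.2207] z heading -6.19 x [-0.001 -0.002 -1.   ] | d cm [12.07 -2.23  0.03] turn(about tool x, down) -0.3 F [ 0.1 -0.9 -0.7] w 0.085
pipe []
handle [(0.93, array([ 0.6066, -0.059 ,  0.1156]), (321, 228))]
flange [(0.78, array([0.6123, 0.0197, 0.0922]), (318, 131)), (0.58, array([0.6172, 0.0325, 0.0386]), (322, 112))]
notch [(0.79, array([0.6185, 0.0348, 0.0374]), (323, 110))]
headstock []
seat []
handle top pred (322, 237) mid (322, 212)
```

View pics/w7.png

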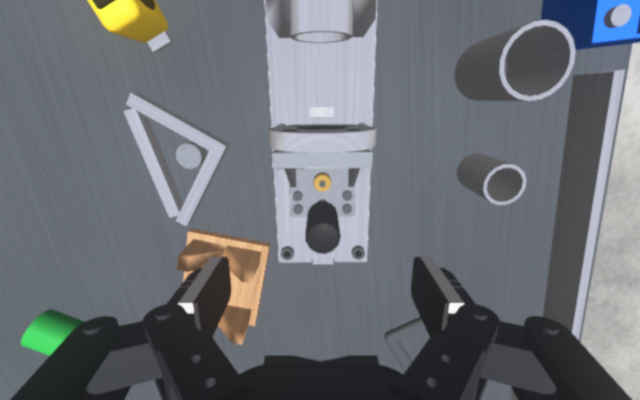

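The handle top is at (322,238), as predicted. The pipe lies in the V at (322,20) and the tool is lined up with the jig, so I'm going to the handle.

Emit:
step_arm([
  [0,-1.0,0,0,8.5],
  [0,-1.25,0,0,8.5],
  [2,0,0,-0.3,8.5],
  [2.2,0,0,0,8.5],
  [2.2,0,0,0,8.5],
])

```text
time_s: 20.48
ee_pos: [0.6084, -0.0536, 0.1571]
orientation: [-0.671, 1.569, -0.77]
contact_force: [0.3, -0.5, -1.3]
gripper_width: 0.0856
```

Emit:
step_arm([
  [2.2,0,0,0,8.5],
  [1.8,0,0,0,8.5],
  [1.2,0,0,0,8.5],
  [0.4,0,0,0,8.5],
  [0,0,0,0,8.5],
])

```text
time_s: 20.9
ee_pos: [0.6073, -0.0521, 0.1003]
orientation: [-2.886, 1.569, -2.984]
contact_force: [0.3, 0.3, -0.3]
gripper_width: 0.085
```

```bash
python3 - <<'E'
from h import *
delta([0.6072,-0.056,0.10],-5.9)
M,im=snap('wrist')
print(lm('handle','wrist',M)[:2])
E
```

```text
t 20.9 p [ 0.6073 -0.0521  0.1003] z heading -5.63 x [-0.002 -0.    -1.   ] | d cm [ 0.03 -0.39  0.03] turn(about tool x, down) 0.3 F [ 0.3  0.3 -0.3] w 0.085
[(0.67, array([ 0.6109, -0.0586,  0.1136]), (331, 287))]
```

Emit:
step_arm([
  [0,-0.25,0,0,8.5],
  [0,-0.2,0,0,8.0],
  [0,0,0,0,5],
  [0,0,0,0,3.5],
  [0,0,0,0,2.5],
], squeeze=30)

```text
time_s: 21.42
ee_pos: [0.6078, -0.0556, 0.1017]
orientation: [-0.085, 1.57, -0.182]
contact_force: [-0.1, 0.0, -0.3]
gripper_width: 0.0455
```

Emit:
step_arm([
  [0,0,0,0,2.3],
  [0,0,0,0,2.2],
  [0,0,0,0,2],
  [0,0,0,0,2],
  [0,0,0,0,2],
], squeeze=50)

```text
time_s: 21.83
ee_pos: [0.6086, -0.0555, 0.1017]
orientation: [0.111, 1.569, 0.014]
contact_force: [2.7, -1.4, 1.6]
gripper_width: 0.0269
```

Emit:
step_arm([
  [0,0.5,0,0,2],
  [0,1,0,0,2],
  [0,1,0,0,2],
  [0,1,0,0,2],
  [0,0.5,0,0,2],
])

```text
time_s: 22.25
ee_pos: [0.6119, -0.0224, 0.1017]
orientation: [-1.432, 1.561, -1.533]
contact_force: [2.0, -8.3, 2.7]
gripper_width: 0.0268
```

```bash
python3 - <<'E'
from h import *
delta([0.614,0.0071,0.1017],-5.9)
M,im=snap('wrist'); print(lm('handle','wrist',M)[:2],lm('flange','wrist',M)[:2])
E
```

```text
t 22.25 p [ 0.6119 -0.0224  0.1017] z heading -5.82 x [ 0.   -0.01 -1.  ] | d cm [-0.03  2.96 -0.09] turn(about tool x, down) 0.1 F [ 2.  -8.3  2.7] w 0.0268
[(0.83, array([ 0.6125, -0.0243,  0.1124]), (324, 276))] [(0.96, array([0.6175, 0.0517, 0.0944]), (317, 107))]
```

Emit:
step_arm([
  [0,0.3,0,0,2],
  [0,0.3,0,0,2],
  [0,0.3,0,0,2],
  [0,0.3,0,0,2],
  [0,0.2,0,0,2],
])

```text
time_s: 22.82
ee_pos: [0.6135, -0.0065, 0.1017]
orientation: [-1.325, 1.564, -1.426]
contact_force: [2.4, -8.3, 3.4]
gripper_width: 0.0269
```

Emit:
step_arm([
  [0,0.1,0,0,2],
  [0,0.1,0,0,2],
  [0,0,0,0,2],
  [0,0,0,0,2],
  [0,0,0,0,2],
])

```text
time_s: 23.23
ee_pos: [0.6138, -0.0032, 0.1017]
orientation: [-1.165, 1.566, -1.265]
contact_force: [3.3, -5.5, 2.7]
gripper_width: 0.0269
```

Emit:
step_arm([
  [0,0.1,0,0,2],
  [0,0.1,0,0,2],
  [0,0.1,0,0,2],
  [0,0,0,0,2],
  [0,0,0,0,2],
])

```text
time_s: 23.65
ee_pos: [0.614, -0.0006, 0.1017]
orientation: [-1.226, 1.566, -1.326]
contact_force: [2.9, -6.4, 3.5]
gripper_width: 0.027
```

Emit:
step_arm([
  [0,0.1,0,0,2],
  [0,0.1,0,0,2],
  [0,0,0,0,2],
  [0,0,0,0,2],
  [0,0,0,0,2],
])

```text
time_s: 24.07
ee_pos: [0.6142, 0.0015, 0.1017]
orientation: [-1.211, 1.566, -1.31]
contact_force: [3.1, -7.1, 2.0]
gripper_width: 0.0266
```

Emit:
step_arm([
  [0,0.1,0,0,2],
  [0,0,0,0,2],
  [0,0,0,0,2],
  [0,0,0,0,2],
  [0,0,0,0,2],
])

```text
time_s: 24.48
ee_pos: [0.6143, 0.0025, 0.1017]
orientation: [-1.206, 1.566, -1.306]
contact_force: [2.9, -5.5, 2.5]
gripper_width: 0.0268
```

Emit:
step_arm([
  [0,0.1,0,0,2],
  [0,0,0,0,2],
  [0,0,0,0,2],
  [0,0,0,0,2],
  [0,0,0,0,2],
])

```text
time_s: 24.9
ee_pos: [0.615, 0.0085, 0.1017]
orientation: [0.598, 1.567, 0.501]
contact_force: [4.7, -0.9, 0.6]
gripper_width: 0.0271
```

It clicked: a 6 mm jump, and the drag fell from 5.5 N to 0.9 N. I'll check it with a small tug back and forth, then take a look.

Emit:
step_arm([
  [0,-0.15,0,0,2],
  [0,-0.15,0,0,2],
  [0,0,0,0,2],
  [0,0,0,0,2],
  [0,0,0,0,2],
])

```text
time_s: 25.32
ee_pos: [0.6149, 0.0084, 0.1017]
orientation: [1.052, 1.564, 0.958]
contact_force: [5.2, 3.2, -0.1]
gripper_width: 0.0269
```

Emit:
step_arm([
  [0,0.15,0,0,2],
  [0,0.15,0,0,2],
  [0,0,0,0,2],
  [0,0,0,0,2],
  [0,0,0,0,2],
])

```text
time_s: 25.73
ee_pos: [0.615, 0.0085, 0.1017]
orientation: [0.559, 1.567, 0.463]
contact_force: [4.9, -1.1, 0.5]
gripper_width: 0.0268
```

```bash
python3 - <<'E'
from h import *
delta([0.614,0.0071,0.1017],-5.9)
M,im=snap('wrist'); print(lm('handle','wrist',M)[:2],lm('flange','wrist',M)[:2],lm('pipe','wrist',M)[:2],px([.6226,.0906,.119],M))
M2,im2=snap('side'); print(lm('pipe','side',M2)[:1],lm('flange','side',M2)[:1])
a=cv2.resize(im[20:180,220:420],(600,300)); b=cv2.resize(im2[150:280,200:360],(600,300) if 0 else (369,300))
cv2.imwrite('pics/fin.png',cv2.cvtColor(np.vstack([a,cv2.resize(im2[165:265,205:325],(600,300))]),cv2.COLOR_RGB2BGR))
E
```

```text
t 25.73 p [0.615  0.0085 0.1017] z heading -5.53 x [ 0.003  0.001 -1.   ] | d cm [ 0.   -0.14 -0.08] turn(about tool x, down) 0.4 F [ 4.9 -1.1  0.5] w 0.0268
[(0.63, array([0.6145, 0.0061, 0.1119]), (322, 276))] [] [] (321, 86)
[(0.93, array([0.6303, 0.1499, 0.0923]), (260, 227))] [(0.8, array([0.6236, 0.0921, 0.0908]), (271, 217))]
```

View pics/fin.png

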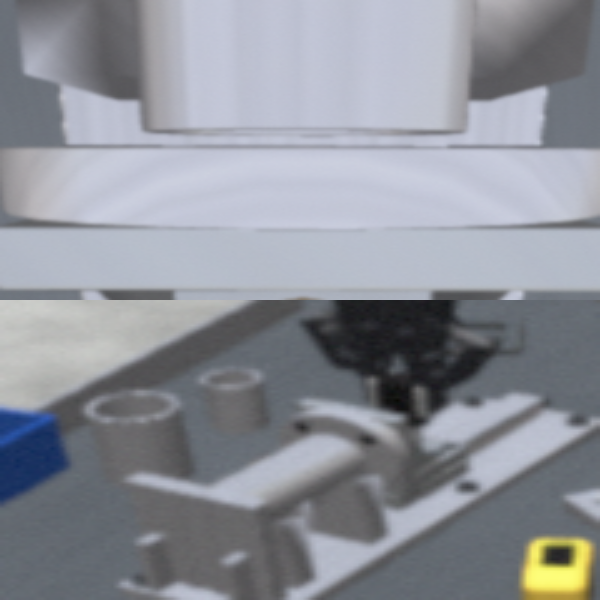

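The gap between the pipe end (row ~130 of the crop) and the flange rim (row ~148) is visible. The pipe butts against the headstock, and the tailstock did not move under the tug. Handing in.

```bash
python3 -c "
from h import *
print(env.close_job())"
```

```text
the job is handed in; nothing more can be done
None
```

The pipe stub is in the V-blocks against the headstock and released. The tailstock is clicked into the notch, and the gripper is still holding its black handle. I handed the job in at about 26 s.

- **Pipe:** I regripped it once, 4 mm lower, because the first grip read 47.0 mm on a 48.3 mm pipe. The width read the same afterwards, so that looks like sensor offset. It slid along the V-blocks at about 7 N, then held still at 15 N against the headstock. The last side view showed no gap there.
- **Tailstock:** The handle jumped 6 mm and the drag fell from 5.5 N to about 1 N. A small tug backwards (about 3 N) moved it only 0.1 mm.
- **Root gap:** The wrist picture showed a clear gap between pipe and flange, but I did not measure it. The handle stopped about 1.4 mm beyond the notch position I had worked out from the images, which is within the calibration error.
- **Last readings:** A steady sideways force of about 5 N remained on the gripped handle. In the last wrist picture the networks did not report the pipe or flange; in the side view they found both where expected.
- **Other things on the bench:** None were touched.

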